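# Flush the induction chamber at the third click and hold the valve open

## Robot

A 6-joint arm with a two-finger parallel gripper is mounted at the origin on a cart in front of the work surface, level with it; the furniture and walls round the work are solid. World frame = base frame: x ahead of the robot, y to its left, z up, the work surface at z = 0. Lengths are in m, angles in rad, forces in N, time in s.
With the tool pointing down it reaches from about 0.275 to 1 m from the base axis. Payload 8.4 kg.
Tool frame: the origin (TCP) lies at the very end of the fingers, on their centre line; the grasp point (between the pads) lies 19 mm behind it; z points along the fingers, y is the line along which they close (so a half turn about z gives the same grasp; the last joint's range is limited). The gripper opens to 85 mm and grips with 20 to 120 N. Pads are 22 mm wide; open, the fingers measure 114 mm over their backs; the gripper's body (76 mm by 85 mm) begins 54 mm behind the grasp point. The pads swing forward as they close: fully open they stand 13 mm farther back than shut.
Start: joints at [1.268, 0.353, 1.633, -0, 1.155, -0.002], TCP at [0.185, 0.597, 0.199] pointing down, gripper open.
Joint ranges: [-2.63, 2.63], [-0.92, 2.1], [0.06, 2.66], [-1.3, 4.44], [0, 2.69], [-3.02, 3.02]. Speed limits (rad/s): [2.22, 2.22, 2.79, 3.14, 3.14, 3.14].

## Interface

Orientations are given as a unit quaternion [w, x, y, z].
In Python, from rig import get_obs, snapshot, calibration, finish_job gives the robot as it stands.
- The arm moves only by the tool carry_out, never from a script. Its argument "series" is text: rows parted by semicolons, each of 7 numbers parted by spaces: the shift along the tool's x, y, z in mm, then the turn, a rotation vector about the tool's x, y, z in rad, then the closure, from -1 (fully open) to 1 (shut), so that 0 is half open. In form: dx dy dz rx ry rz jaw; .... A call has 1 to 20 rows; each row shifts and turns the commanded pose from where the row before left it, along the tool's axes as they then stand; what a row does not reach is not made up. A row lasts 1/8 s, in which the tool goes at most 62.5 mm and 10.7 degrees, less where a joint would pass 70% of its speed; a pose out of reach is approached as far as the arm can. A call is refused whole if a number of a shift passes 62.5 or a number of a turn 0.188, either way. A call with a gripper value outside its range is refused whole. The fingers move at their own pace and stop on an object; "grip_force" is the grip in N (left out, the last holds). Time passes only in rows, so rows that do not move let the fingers close. It gives the time, the measured TCP pose, the force, the opening and the grip force at its end, in the units of the state.
- get_obs(): the state, without advancing time (a new reading comes with each control period).
- snapshot(name): name is "scene" or "top"; returns the picture (480x640x3 uint8, blue, green, red); there is no depth.
- calibration(name): a dict with "mtx" (3x3 intrinsics, pixels), "rvec" (rotation vector, rad) and "tvec" (3), from world to camera coordinates, as OpenCV has them. Camera axes: x right, y down, z forward; pixel columns grow to the right and rows downward; lengths in m; the calibration is good to about 2 mm. A picture is of the moment at which its call begins. calibration takes no time and is no camera call.
- finish_job(): hands the job in; it is judged then, once.
The state is a dict: "time": time; "q": joint angles; "dq": joint speeds; "joint_torque": joint torques, N m; "position": TCP position; "ee_rot": TCP orientation; "ft_force": force on the tool from outside, world axes, zero at the start; "torque": the same for the moment, N m; "opening": finger opening in m; "gripper_force": force on a finger pad.
Only numpy, scipy, OpenCV 4.12 (cv2) and the standard library are available. Lean on these libraries where they do the work, as an engineer would, in place of code of your own. Each camera call takes 0.05 s, during which the arm holds its last target. There are 200 camera calls.

## Task

Flush the clear induction chamber that stands on the grey base plate: first push its open hinged lid down until the sprung front clip snaps over the rim and the lid lies fully shut. Then take the black winged knob of the self-closing flush valve in front of the chamber and turn it clockwise (seen from above) from off, counting the clicks, to the third stop and not over into the fourth. The knob runs back to off as soon as it is let go, so finish while still gripping it at the third stop; keep the valve off until the lid is shut, and do not shift the loose things on the bench.

Things in the scene. Friction and masses are not known exactly. Their poses are not given: they have to be found in the camera images.
- station: Grey base plate, 250 x 210 x 10 mm, fixed. Origin: on the bench, 5 mm behind the plate's centre; x points to the chamber at the back, y left, z up. It carries an aluminium valve (76 x 96 mm, top at 54 mm, centred at x = -85 mm) and a clear chamber with blue-rimmed lid (123 x 193 mm, centred at x = +45 mm). The second, closed chamber at the back of the bench is not part of the job.
- lid_angle (a joint): Lid of the chamber: 0 shut and level, growing as it opens, rad; hinge at the back, front edge rises. 123 mm from hinge to front edge, 6 mm thick, 170 g. A stiff hinge keeps it at any angle until pushed (about 1 to 2 N at the front). At 0.07 rad the front edge meets the sprung clip; 6 to 10 N more, down near the front, snaps it past, and the clip then holds the lid at 0.
- lid_hinge (a point): Fixed point on the lid's hinge line, in the middle of its width, 111 mm above the bench, at station x = +107.5 mm. Axes as the station's: the lid turns about y here.
- lid_press (a point): Point moving with the lid: on its upper face, mid-width, 97 mm from the hinge line, 25 mm behind the front edge: a good place to push; 116 mm above the bench when shut. z is the face's outward normal, x runs along the lid to the hinge. A nozzle stands 25 mm up from the lid's middle, 35 mm behind this point; the clip's wire loop at the front edge reaches 120 mm above the bench.
- selector_knob: Black winged knob on top of the valve, upright axis. Origin on its axis, at the underside of its round skirt (50 mm across, 4 mm high), 57 mm above the bench. On the skirt stands a straight wing to grip: 50 mm long (knob x), 14 mm thick (knob y), from 61 to 93 mm above the bench. A white line marks the wing's end along knob -x; at off it points along station -x, away from the chamber.
- knob_grip (a point): Point on the knob's axis in the middle of the wing's grip, 82 mm above the bench, 11 mm below the wing's top. Axes as the knob's: the wing is thin along y, so grip it across y.
- selector_angle (a joint): Knob turn, rad: 0 off, growing clockwise seen from above. Click stops at 0.42, 0.84, 1.26 (third), 1.68 and 2.10 (end); dial dots: white off, orange stops. A sprung ball drops in at each stop, crest half-way between. A return spring (0.08 to 0.11 N m) drives it back to off from any stop when let go; turning takes 0.03 to 0.15 N m, most just after a stop, least just before the next.
- gauze_pack: White gauze pack with a blue band, 58 x 87 x 28 mm, loose, in front of the station's right side. Bystander; origin under its middle.
- petri_dish: Clear petri dish, 61 mm across, 13 mm high, loose, left of the chamber. Bystander; origin under its middle.
- nose_cone_0: Largest nose cone, 43 mm across, 63 mm high, loose, on the right of the bench. Bystander; origin under its middle.
- nose_cone_1: Middle nose cone, 34 mm across, 49 mm high, loose, on the right. Bystander; origin under its middle.
- nose_cone_2: Smallest nose cone, 27 mm across, 39 mm high, loose, on the right. Bystander; origin under its middle.
- reducer: Pale violet tube reducer, 26 mm across, 40 mm high, loose, on the right. Bystander; origin under its middle.
- syringe_10ml: Syringe, 109 mm long, loose, on the right. Bystander; origin under its middle.
- thermometer: White digital thermometer, 138 mm long, loose, right of the station. Bystander; origin under its middle.

How it is judged:
On the way, in this order (a step that is already met when the one before it is completed fails the run):
1. the lid is pushed shut and the clip has snapped over its rim (value of joint lid_angle below 0.03 rad), for 0.2 s.
2. the gripped knob has been turned to the third stop (value of joint lid_angle below 0.03 rad and value of joint selector_angle between 1.12 and 1.4 rad and contact force between the fingers and selector_knob above 1 N), for 0.2 s.
At the end, for the whole second after the job is handed in: The lid is shut under its clip (below 0.03 rad), and the fingers still hold the knob (contact force above 1 N) at rest (below 0.1 rad/s) at the third stop, between 1.12 and 1.40 rad (1.26 +/- 0.14) (all of step 2 and velocity of joint selector_angle between -0.1 and 0.1 rad/s); the arm keeps its last pose, push and grip.
It fails at once if the knob is turned past the crest towards the fourth stop (beyond 1.50 rad) (value of joint selector_angle above 1.5 rad).
It fails at once if the valve is opened (knob beyond 0.25 rad) while the lid is not shut (above 0.05 rad) (value of joint selector_angle above 0.25 rad and value of joint lid_angle above 0.05 rad).
It fails at once if a loose thing on the bench is shifted by more than 30 mm (distance of any of gauze_pack, petri_dish, nose_cone_0, nose_cone_1, nose_cone_2, reducer, syringe_10ml, thermometer from where it was at the start of the episode above 0.03 m).
It also fails if it takes over 45 s, if anything falls off the work surface, if the arm or the gripper's body presses on something with over 40 N, if the wrist force passes 120 N, or if a joint passes its speed limit or range.

## Working session

There is one attempt and no reset: what is moved stays moved. The work goes in short steps, Python scripts to look and compute and a tool call to move; the robot and the scene stay as the last step left them, time stands still between calls to the robot, and variables do not carry over. Pictures are saved under pics/ and viewed, at most 10 in all, crops included, and the job is handed in when it is done.

Besides the shell and the picture viewer there is one more tool, called by a JSON object that holds its "fn" and its "kwargs", one argument or row to a line. carry_out: Moves the arm, as the interface text tells. Its arguments: {"type":"object","properties":{"series":{"type":"string"},"grip_force":{"type":"number"}},"required":["series"]}

```bash
mkdir -p pics; python3 - <<'E'
from rig import *
import cv2
for n in("scene","top"):
    cv2.imwrite(f"pics/{n}0.png",snapshot(n)); c=calibration(n); print(n,c)
o=get_obs();print(o)
E
```

```text
scene {'mtx': array([[452.40558761,   0.        , 325.33753724],
       [  0.        , 452.40558761, 243.07090336],
       [  0.        ,   0.        ,   1.        ]]), 'rvec': array([ 2.08342469, -0.63660677,  0.36172552]), 'tvec': array([-0.37498724,  0.28792523,  0.75202145])}
top {'mtx': array([[588.73734496,   0.        , 328.46096051],
       [  0.        , 588.73734496, 245.49451441],
       [  0.        ,   0.        ,   1.        ]]), 'rvec': array([ 2.15734022, -2.15158765,  0.11511968]), 'tvec': array([0.07805146, 0.53380956, 1.39801302])}
{'time': 0.1, 'q': array([ 1.26759340e+00,  3.53582875e-01,  1.63405607e+00,  2.64197601e-05,
        1.15520691e+00, -2.39077202e-03]), 'dq': array([-0.00099032, -0.00104135, -0.00200648, -0.00078945,  0.00204527,
        0.00134878]), 'joint_torque': array([ 1.01223388e-03, -6.06350756e+01, -3.42817104e+01,  1.20815871e-04,
        3.95297408e-03, -1.63562595e-05]), 'position': array([0.18503112, 0.59649289, 0.19863587]), 'ee_rot': array([-1.07311876e-04,  1.49844890e-01,  9.88709318e-01, -6.17461732e-04]), 'ft_force': array([-0.40349957,  0.72954529,  0.36253457]), 'torque': array([0.03364416, 0.01168835, 0.02944205]), 'gripper_force': 0.0, 'opening': 0.08574118776578164}
```

View pics/scene0.png

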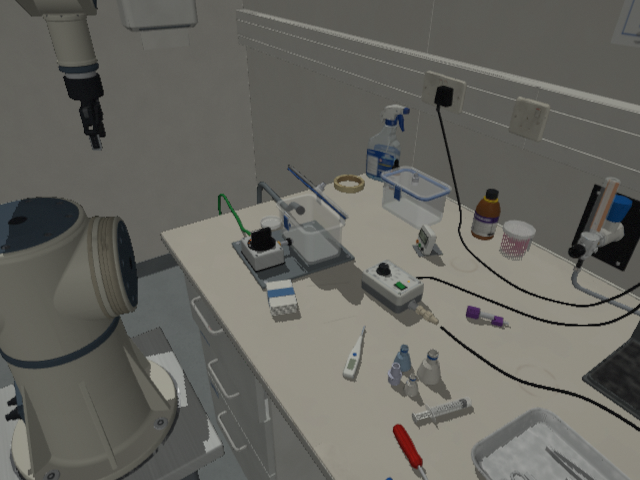

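View pics/top0.png

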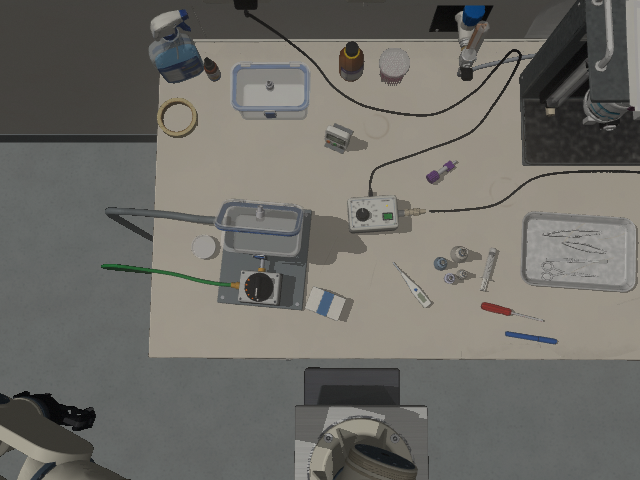

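The top view shows the station at about (215-310, 200-305), with the knob near (258, 287) and the lid open towards the back. In the scene view the knob is at about (262, 238) and the lid edge runs from (290, 168) to (345, 215). I'll look at enlarged crops next.

```bash
python3 - <<'E'
import cv2
a=cv2.imread("pics/top0.png")[190:315,190:340];b=cv2.imread("pics/scene0.png")[155:290,210:370]
cv2.imwrite("pics/tc.png",cv2.resize(a,None,fx=5,fy=5,interpolation=2)[:600,:800]);cv2.imwrite("pics/sc.png",cv2.resize(b,None,fx=4,fy=4,interpolation=2))
E
```

```text
(no output)
```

View pics/tc.png

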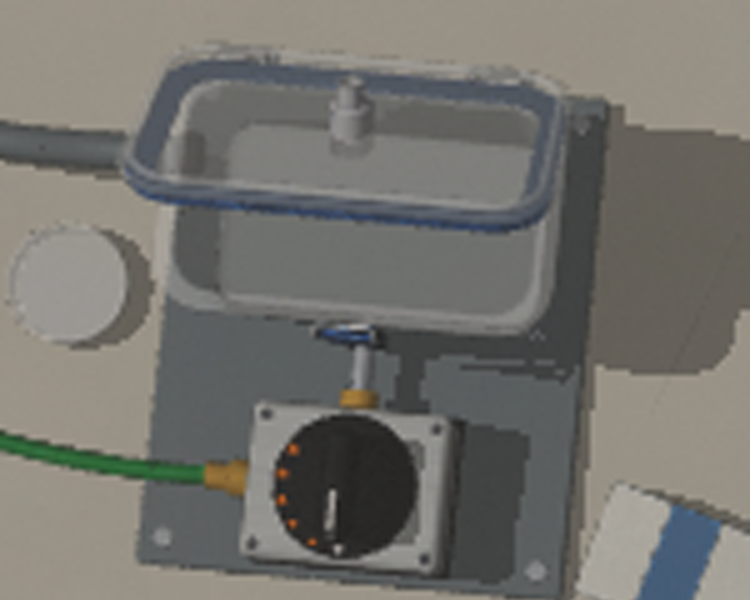

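View pics/sc.png

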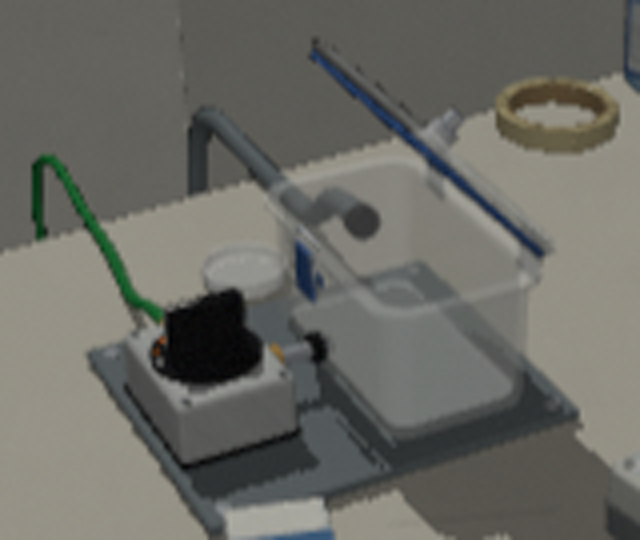

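```bash
cat > h.py <<'E'
import numpy as np,cv2
from rig import *
from scipy.optimize import least_squares
def proj(n,P):
    c=calibration(n);return cv2.projectPoints(np.array(P,float).reshape(-1,3),c["rvec"],c["tvec"],c["mtx"],None)[0][:,0]
def W(s,P):
    P=np.array(P,float);c,k=np.cos(s[2]),np.sin(s[2])
    return np.c_[s[0]+c*P[:,0]-k*P[:,1],s[1]+k*P[:,0]+c*P[:,1],P[:,2]]
E
python3 - <<'E'
from h import *
P=np.array([[-130,105,10],[-130,-105,10],[120,-105,10],[-47,48,54],[-47,-48,54],[-123,48,54],[-123,-48,54]])/1e3
u=np.array([[138,562],[562,600],[608,105],[252,403],[460,416],[243,558],[440,575]])/5+190
r=least_squares(lambda s:(proj("top",W(s,P))-u).ravel(),[.5,.2,0],loss="soft_l1")
s=r.x;print(s,np.round(r.fun.reshape(-1,2),1))
def lid(t):return W(s,[[.1075-.123*np.cos(t),y,.111+.123*np.sin(t)+z] for y in(.0965,-.0965) for z in (0,)])
ul=np.array([[125,185],[550,225]])/5+190
for t in np.arange(.3,1.3,.1): print(round(t,1),((proj("top",lid(t))-190)*5).round().tolist(),((proj("scene",lid(t))-[210,155])*4).round().tolist())
print("hinge",((proj("scene",W(s,[[.1075,y,.111] for y in(.0965,-.0965)]))-[210,155])*4).round().tolist())
print("knob",W(s,[[-.085,0,.093]]),(proj("top",W(s,[[-.085,0,.093],[-.11,0,.093]]))-190)*5,(proj("scene",W(s,[[-.085,0,.093],[-.11,0,.093]]))-[210,155])*4)
E
```

```text
[ 0.51498477  0.23551672 -0.08264407] [[-0.3  0.6]
 [ 0.5  0.4]
 [ 0.4 -1.3]
 [ 0.7 -0.8]
 [-0.8  0.1]
 [-0.8  0.1]
 [ 0.1  0.2]]
0.3 [[123.0, 292.0], [553.0, 328.0]] [[243.0, 125.0], [385.0, 262.0]]
0.4 [[119.0, 279.0], [552.0, 316.0]] [[248.0, 107.0], [392.0, 242.0]]
0.5 [[115.0, 264.0], [552.0, 301.0]] [[255.0, 89.0], [400.0, 223.0]]
0.6 [[112.0, 247.0], [552.0, 284.0]] [[264.0, 71.0], [411.0, 203.0]]
0.7 [[109.0, 227.0], [552.0, 264.0]] [[274.0, 55.0], [423.0, 184.0]]
0.8 [[107.0, 205.0], [552.0, 242.0]] [[286.0, 39.0], [436.0, 166.0]]
0.9 [[105.0, 181.0], [553.0, 218.0]] [[299.0, 24.0], [451.0, 149.0]]
1.0 [[104.0, 155.0], [554.0, 193.0]] [[313.0, 10.0], [467.0, 134.0]]
1.1 [[104.0, 128.0], [556.0, 166.0]] [[328.0, -2.0], [484.0, 120.0]]
1.2 [[104.0, 100.0], [558.0, 138.0]] [[344.0, -13.0], [502.0, 107.0]]
hinge [[407.0, 137.0], [561.0, 267.0]]
knob [[0.43027489 0.24253347 0.093     ]] [[336.98336412 483.31072631]
 [331.55655065 537.42290415]] [[198.12249171 298.54390593]
 [158.50199791 309.22133101]]
```

{"fn": "carry_out", "kwargs": {
  "series": "0 0 -30 0 0 -0.073 1;0 0 -30 0 0 -0.073 1;0 0 -21 0 0 -0.073 1;-28 -22 0 0 0 0 1;-28 -22 0 0 0 0 1;-28 -22 0 0 0 0 1;-28 -22 0 0 0 0 1;-28 -22 0 0 0 0 1;-28 -22 0 0 0 0 1;-28 -22 0 0 0 0 1;-28 -22 0 0 0 0 1;-28 -22 0 0 0 0 1;-28 -22 0 0 0 0 1;-28 -22 0 0 0 0 1;-28 -22 0 0 0 0 1;-28 -22 0 0 0 0 1;-28 -22 0 0 0 0 1;-26 -25 0 0 0 0 1;0 0 0 0 0 0 1",
  "grip_force": 60
}}

```text
time: 2.48
position: [0.5756, 0.2291, 0.2796]
ee_rot: [-0.0, 0.042, 0.999, -0.0]
ft_force: [-1.0, 0.3, -0.6]
opening: 0.0003
gripper_force: 0.0
```

```bash
cat >> h.py <<'E'
S=np.array([0.51498477,0.23551672,-0.08264407])
def st():
    o=get_obs();p=o["position"];d=p[:2]-S[:2];c,k=np.cos(S[2]),np.sin(S[2])
    w,x,y,z=o["ee_rot"];R=cv2.Rodrigues(np.zeros(3))[0]
    from scipy.spatial.transform import Rotation as Q
    R=Q.from_quat([x,y,z,w]).as_matrix()
    print("t",round(o["time"],2),"station mm",np.round([1e3*(c*d[0]+k*d[1]),1e3*(-k*d[0]+c*d[1]),1e3*p[2]],1),"yaw y-st",round(np.arctan2(R[1,1],R[0,1])-np.pi/2-S[2],3),"toolz",R[:,2].round(3),"F",o["ft_force"].round(1),"M",o["torque"].round(2),"open",round(o["opening"],4),"gf",round(o["gripper_force"],1),"q6",o["q"][5].round(2))
E
python3 - <<'E'
from h import *
st()
a=snapshot("scene")[110:290,180:400];b=snapshot("top")[170:320,190:340]
cv2.imwrite("pics/c2.png",np.hstack([cv2.resize(a,(480,392)),cv2.resize(b,(310,392)[0:1]+(310,))]) if 0 else np.hstack([cv2.resize(a,(440,360)),cv2.resize(b,(360,360))]))
E
```

```text
t 2.48 station mm [ 61.   -1.4 279.6] yaw y-st -0.002 toolz [-0.001 -0.001 -1.   ] F [-1.   0.3 -0.6] M [ 0.    0.01 -0.  ] open 0.0003 gf 0.0 q6 -1.11
```

View pics/c2.png

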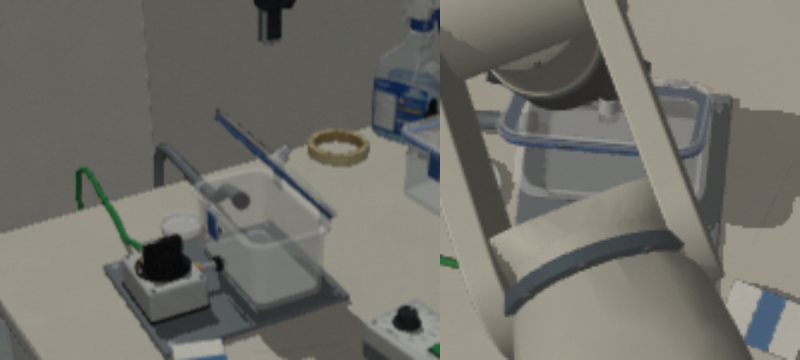

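The fingertips are at about (270, 40) in the left half, above the open lid, and nothing around them is in the way. Pushing the lid down along its arc.

{"fn": "carry_out", "kwargs": {
  "series": "2 1 25 0 0 0 1;2 0 25 0 0 0 1;2 0 25 0 0 0 1;3 0 8 0 0 0 1;3 0 8 0 0 0 1;4.5 0 5.5 0 0 0 1;4.5 0 5.5 0 0 0 1;4.5 0 5 0 0 0 1;3 0 6 0 0 0 1;3 0 6 0 0 0 1;4 0 6 0 0 0 1;3 0 6 0 0 0 1;3 0 6 0 0 0 1;2 0 7 0 0 0 1;2 0 5 0 0 0 1;2 0 5 0 0 0 1;0 0 0 0 0 0 1"
}}

```text
time: 4.7
position: [0.527, 0.2356, 0.1258]
ee_rot: [-0.0, 0.041, 0.999, -0.0]
ft_force: [-0.6, 0.4, 0.4]
opening: 0.0
gripper_force: 0.0
```

```bash
python3 - <<'E'
from h import *
st()
E
```

```text
t 4.7 station mm [ 11.9   1.1 125.8] yaw y-st 0.001 toolz [-0.001 -0.    -1.   ] F [-0.6  0.4  0.4] M [-0.01 -0.02  0.01] open 0.0 gf 0.0 q6 -1.07
```

{"fn": "carry_out", "kwargs": {
  "series": "0 0 2 0 0 0 1;0 0 2 0 0 0 1;0 0 0 0 0 0 1"
}}

```text
time: 5.08
position: [0.5273, 0.2358, 0.1222]
ee_rot: [-0.0, 0.041, 0.999, -0.0]
ft_force: [-0.5, -0.2, 0.2]
opening: -0.0
gripper_force: 0.0
```

{"fn": "carry_out", "kwargs": {
  "series": "0 0 2 0 0 0 1;0 0 2 0 0 0 1;0 0 0 0 0 0 1"
}}

```text
time: 5.45
position: [0.5272, 0.2357, 0.1181]
ee_rot: [-0.0, 0.041, 0.999, -0.0]
ft_force: [-0.0, 0.2, -0.1]
opening: -0.0
gripper_force: 0.0
```

{"fn": "carry_out", "kwargs": {
  "series": "0 0 1 0 0 0 1;0 0 1 0 0 0 1;0 0 0 0 0 0 1"
}}

```text
time: 5.82
position: [0.5273, 0.2358, 0.1162]
ee_rot: [-0.0, 0.041, 0.999, -0.0]
ft_force: [-0.2, -0.1, -0.3]
opening: -0.0005
gripper_force: 0.0
```

```bash
python3 - <<'E'
from h import *
a=snapshot("scene")[150:270,220:370]
cv2.imwrite("pics/c3.png",cv2.resize(a,(750,600),interpolation=2))
E
```

```text
(no output)
```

View pics/c3.png

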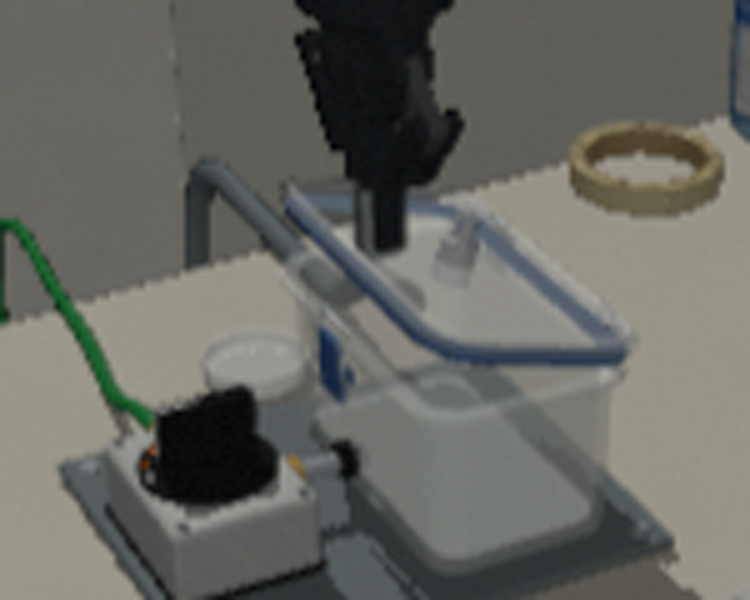

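```bash
python3 - <<'E'
from h import *
f=lambda P:((proj("scene",W(S,np.array(P)/1e3))-[220,150])*5).round().tolist()
st()
print("tcp",f([[12,1,116],[12,1,130]]),"knob",f([[-85,0,93]]))
for t in(0,.07,.1,.15,.2,.3,.4):print(t,f([[107.5-123*np.cos(t),y,111+123*np.sin(t)] for y in(70,0,-70)]))
print("chamber rim",f([[-16,0,108],[-16,96,108],[-16,-96,108]]))
E
```

```text
t 5.88 station mm [ 12.2   1.3 116.2] yaw y-st 0.001 toolz [-0. -0. -1.] F [ 0.2  0.8 -0.6] M [-0.01 -0.01 -0.01] open 0.0001 gf 0.0 q6 -1.07
tcp [[379.0, 307.0], [378.0, 282.0]] knob [[198.0, 398.0]]
0 [[269.0, 269.0], [329.0, 330.0], [395.0, 398.0]]
0.07 [[269.0, 254.0], [329.0, 315.0], [395.0, 382.0]]
0.1 [[269.0, 247.0], [329.0, 308.0], [396.0, 375.0]]
0.15 [[270.0, 236.0], [330.0, 296.0], [397.0, 363.0]]
0.2 [[271.0, 225.0], [332.0, 285.0], [399.0, 351.0]]
0.3 [[276.0, 202.0], [337.0, 261.0], [404.0, 326.0]]
0.4 [[282.0, 179.0], [344.0, 238.0], [412.0, 302.0]]
chamber rim [[328.0, 336.0], [248.0, 253.0], [420.0, 430.0]]
```

```bash
python3 - <<'E'
from h import *
p=proj("scene",W(S,np.array([[61,-1.4,279.6],[61,-1.4,310]])/1e3));print(p,(p-[180,110])*2)
a=cv2.imread("pics/scene0.png")
p=proj("scene",[[.185,.597,.199]]);print(p)
b=cv2.imread("pics/c2.png")[0:90,215:330]; c=snapshot("scene")[175:235,275:335]
cv2.imwrite("pics/c4.png",np.hstack([cv2.resize(b,(400,400)),cv2.resize(c,(400,400),interpolation=2)]))
E
```

```text
[[314.05803253 144.14037172]
 [314.07295418 131.1779937 ]] [[268.11606506  68.28074345]
 [268.14590836  42.3559874 ]]
[[103.91541945 159.58046524]]
```

View pics/c4.png

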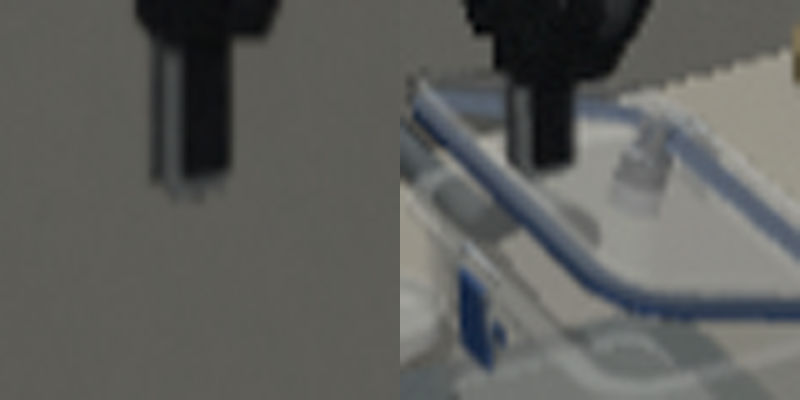

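Both halves show the visible fingertips about 30 mm above the projected TCP. The lid is still open at about 0.37 rad, with the tip resting on its face. I'll work out where the tip touches, and check the offset with the top camera's start picture.

```bash
python3 - <<'E'
from h import *
from scipy.optimize import fsolve
u=np.array([380,250])/5+[220,150]
for t in(.33,.37,.41):
    f=lambda v:np.array([[107.5-v[0]*np.cos(t)+5*np.sin(t),v[1],111+v[0]*np.sin(t)+5*np.cos(t)]])/1e3
    v=fsolve(lambda v:(proj("scene",W(S,f(v)))-u)[0],[90,0]);print(t,v.round(),(f(v)*1e3).round())
for n,z in(("top",.2),("top",.23),("top",.29),("top",.32),("scene",.199),("scene",.212),("scene",.242)):print(n,z,proj(n,[[.185,.597,z]]).round())
E
```

```text
0.33 [103.  -3.] [[ 12.  -3. 149.]]
0.37 [111. -13.] [[  6. -13. 156.]]
0.41 [119. -26.] [[  0. -26. 163.]]
top 0.2 [[ 79. 401.]]
top 0.23 [[ 73. 403.]]
top 0.29 [[ 59. 408.]]
top 0.32 [[ 51. 411.]]
scene 0.199 [[104. 160.]]
scene 0.212 [[103. 155.]]
scene 0.242 [[ 99. 143.]]
```

{"fn": "carry_out", "kwargs": {
  "series": "0 0 2 0 0 0 1;0 0 2 0 0 0 1;0 0 2 0 0 0 1;0 0 2 0 0 0 1;0 0 0 0 0 0 1"
}}

```text
time: 6.55
position: [0.5272, 0.2357, 0.108]
ee_rot: [-0.0, 0.041, 0.999, -0.0]
ft_force: [-0.9, 0.7, 0.0]
opening: 0.0001
gripper_force: 0.0
```

The reported z reads about 32 mm lower than the real tip: the tool moved freely to 108, below the shut lid's face at 116. Going on down, watching the force.

{"fn": "carry_out", "kwargs": {
  "series": "0 0 3 0 0 0 1;0 0 3 0 0 0 1;0 0 3 0 0 0 1;0 0 3 0 0 0 1;0 0 0 0 0 0 1"
}}

```text
time: 7.18
position: [0.5272, 0.2357, 0.0959]
ee_rot: [-0.0, 0.041, 0.999, -0.0]
ft_force: [-0.3, 0.2, -0.7]
opening: 0.0001
gripper_force: 0.0
```

{"fn": "carry_out", "kwargs": {
  "series": "0 0 1 0 0 0 1;0 0 1 0 0 0 1;0 0 0 0 0 0 1"
}}

```text
time: 7.55
position: [0.5273, 0.2358, 0.0942]
ee_rot: [0.0, 0.041, 0.999, -0.0]
ft_force: [-0.3, 0.2, -0.5]
opening: 0.0004
gripper_force: 0.0
```

{"fn": "carry_out", "kwargs": {
  "series": "0 0 1 0 0 0 1;0 0 1 0 0 0 1;0 0 0 0 0 0 1"
}}

```text
time: 7.92
position: [0.5273, 0.2358, 0.0922]
ee_rot: [-0.0, 0.041, 0.999, -0.0]
ft_force: [-0.1, 0.4, -0.8]
opening: -0.0001
gripper_force: 0.0
```

{"fn": "carry_out", "kwargs": {
  "series": "0 0 1 0 0 0 1;0 0 1 0 0 0 1;0 0 0 0 0 0 1"
}}

```text
time: 8.3
position: [0.5273, 0.2358, 0.0908]
ee_rot: [0.0, 0.041, 0.999, 0.0]
ft_force: [-2.5, -0.7, 6.6]
opening: -0.0001
gripper_force: 3.1
```

{"fn": "carry_out", "kwargs": {
  "series": "0 0 1 0 0 0 1;0 0 1 0 0 0 1;0 0 0 0 0 0 1"
}}

```text
time: 8.68
position: [0.527, 0.2358, 0.0883]
ee_rot: [-0.0, 0.041, 0.999, -0.0]
ft_force: [-2.1, 0.3, 3.3]
opening: 0.0002
gripper_force: 1.6
```

{"fn": "carry_out", "kwargs": {
  "series": "0 0 1 0 0 0 1;0 0 1 0 0 0 1;0 0 0 0 0 0 1"
}}

```text
time: 9.05
position: [0.5275, 0.2357, 0.0861]
ee_rot: [0.0, 0.041, 0.999, -0.0]
ft_force: [-0.3, -0.8, -0.4]
opening: -0.0003
gripper_force: 0.0
```

{"fn": "carry_out", "kwargs": {
  "series": "0 0 1 0 0 0 1;0 0 1 0 0 0 1;0 0 0 0 0 0 1"
}}

```text
time: 9.43
position: [0.5274, 0.2358, 0.0844]
ee_rot: [0.0, 0.041, 0.999, 0.0]
ft_force: [0.5, -1.1, 1.0]
opening: 0.0001
gripper_force: 0.8
```

{"fn": "carry_out", "kwargs": {
  "series": "0 0 1 0 0 0 1;0 0 0 0 0 0 1"
}}

```text
time: 9.68
position: [0.5275, 0.2358, 0.0842]
ee_rot: [0.0, 0.041, 0.999, 0.0]
ft_force: [-2.9, -1.5, 10.2]
opening: 0.0003
gripper_force: 5.2
```

The clip snapped at about 6.6 N and the lid hit its hard stop at reported 0.0844, which is true 116 mm, so the z offset is 31.6 mm. Lifting, and moving above the knob with the fingers open.

{"fn": "carry_out", "kwargs": {
  "series": "0 0 -20 0 0 0 1;0 0 -30 0 0 0 1;0 0 -30 0 0 0 1;12 0 0 0 0 0 -1;25 -0.3 0 0 0 0 -1;25 -0.5 0 0 0 0 -1;25 -0.5 0 0 0 0 -1;10 0 0 0 0 0 -1;0 0 25 0 0 0 -1;0 0 0 0 0 0 -1;0 0 0 0 0 0 -1"
}}

```text
time: 11.05
position: [0.4309, 0.2425, 0.1385]
ee_rot: [-0.0, 0.041, 0.999, -0.0]
ft_force: [0.1, 0.3, -0.4]
opening: 0.0855
gripper_force: 0.0
```

```bash
python3 - <<'E'
from h import *
st()
a=snapshot("scene")[150:270,220:370]
cv2.imwrite("pics/c5.png",cv2.resize(a,(750,600),interpolation=2))
f=lambda P:((proj("scene",W(S,np.array(P)/1e3))-[220,150])*5).round().tolist()
print(f([[-85,0,93],[-15.5,0,114],[-85,42,180],[-85,-42,180]]))
E
```

```text
t 11.05 station mm [-84.4  -0.  138.5] yaw y-st 0.001 toolz [-0. -0. -1.] F [ 0.1  0.3 -0.4] M [-0.01  0.03  0.05] open 0.0855 gf 0.0 q6 -0.98
[[198.0, 398.0], [329.0, 325.0], [150.0, 198.0], [222.0, 274.0]]
```

View pics/c5.png

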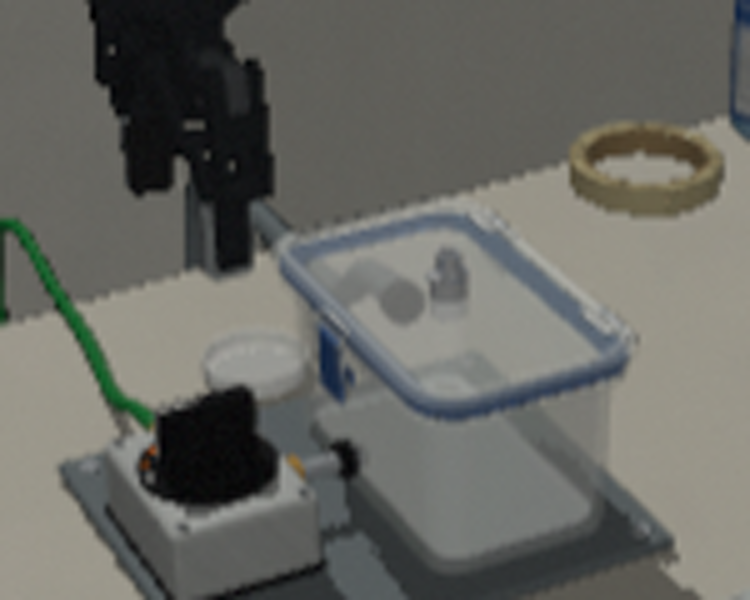

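The lid is shut: its front rim runs from (285, 255) to (420, 410), which matches 0 rad. The open fingertips at (150, 190) and (228, 270) straddle the wing at (205, 420), and their position agrees with the z offset. Descending, checking the force, then gripping.

{"fn": "carry_out", "kwargs": {
  "series": "0.5 0 25 0 0 0 -1;0 0 25 0 0 0 -1;0 0 20 0 0 0 -1;0 0 15 0 0 0 -1;0 0 10 0 0 0 -1;0 0 8 0 0 0 -1;0 0 0 0 0 0 -1",
  "grip_force": 60
}}

```text
time: 11.98
position: [0.4299, 0.2424, 0.035]
ee_rot: [-0.0, 0.041, 0.999, -0.0]
ft_force: [-0.2, 0.2, -0.8]
opening: 0.0857
gripper_force: 0.0
```

{"fn": "carry_out", "kwargs": {
  "series": "0 0 0 0 0 0 0.2;0 0 0 0 0 0 0.5;0 0 0 0 0 0 1;0 0 0 0 0 0 1;0 0 0 0 0 0 1;0 0 0 0 0 0 1;0 0 0 0 0 0 1"
}}

```text
time: 12.85
position: [0.4304, 0.2443, 0.0359]
ee_rot: [0.0, 0.041, 0.999, 0.001]
ft_force: [-2.9, 10.5, 3.5]
opening: 0.013
gripper_force: 60.5
```

```bash
python3 - <<'E'
from h import *
st()
E
```

```text
t 12.85 station mm [-85.    1.8  35.9] yaw y-st -0.0 toolz [ 0.001  0.003 -1.   ] F [-2.9 10.5  3.5] M [ 1.51  0.61 -0.14] open 0.013 gf 60.5 q6 -0.98
```

Gripped at 13 mm opening. The fingers were pulled 2 mm to +y with a 10 N side load, so I'm re-centring by that amount.

{"fn": "carry_out", "kwargs": {
  "series": "0 1 0 0 0 0 1;0 1 0 0 0 0 1;0 0 0 0 0 0 1"
}}

```text
time: 13.22
position: [0.4304, 0.2445, 0.0359]
ee_rot: [0.0, 0.041, 0.999, -0.0]
ft_force: [-2.7, -1.1, 7.2]
opening: 0.013
gripper_force: 61.2
```

```bash
python3 - <<'E'
from h import *
st()
E
```

```text
t 13.22 station mm [-85.1   1.9  35.9] yaw y-st 0.001 toolz [ 0. -0. -1.] F [-2.7 -1.1  7.2] M [-0.47  0.12 -0.15] open 0.013 gf 61.2 q6 -0.98
```

{"fn": "carry_out", "kwargs": {
  "series": "0 0 -1 0 0 0 1;0 0 0 0 0 0.07 1;0 0 0 0 0 0.07 1;0 0 0 0 0 0.07 1;0 0 0 0 0 0.07 1;0 0 0 0 0 0.07 1;0 0 0 0 0 0.07 1;0 0 0 0 0 0 1"
}}

```text
time: 14.22
position: [0.4306, 0.2455, 0.036]
ee_rot: [0.0, 0.249, 0.969, 0.001]
ft_force: [1.8, 7.7, -8.4]
opening: 0.0128
gripper_force: 59.6
```

```bash
python3 - <<'E'
from h import *
st()
E
```

```text
t 14.22 station mm [-84.9   2.9  36. ] yaw y-st -0.42 toolz [ 0.001  0.002 -1.   ] F [ 1.8  7.7 -8.4] M [ 0.91 -0.15  0.02] open 0.0128 gf 59.6 q6 -0.55
```

{"fn": "carry_out", "kwargs": {
  "series": "0.6 1 0.5 0 0 0 1;0 0 0 0 0 0.07 1;0 0 0 0 0 0.07 1;0 0 0 0 0 0.07 1;0 0 0 0 0 0.07 1;0 0 0 0 0 0.07 1;0 0 0 0 0 0.07 1;0 0 0 0 0 0 1"
}}

```text
time: 15.22
position: [0.4313, 0.2465, 0.0359]
ee_rot: [0.001, 0.445, 0.895, 0.001]
ft_force: [3.0, 3.9, -5.0]
opening: 0.0129
gripper_force: 60.2
```

```bash
python3 - <<'E'
from h import *
st()
E
```

```text
t 15.22 station mm [-84.3   4.   35.9] yaw y-st -0.84 toolz [ 0.002  0.001 -1.   ] F [ 3.   3.9 -5. ] M [ 0.5  -0.43  0.05] open 0.0129 gf 60.2 q6 -0.13
```

{"fn": "carry_out", "kwargs": {
  "series": "0 0 0 0 0 0.07 1;0 0 0 0 0 0.07 1;0 0 0 0 0 0.07 1;0 0 0 0 0 0.07 1;0 0 0 0 0 0.07 1;0 0 0 0 0 0.06 1;0 0 0 0 0 0.01 1;0 0 0 0 0 0 1;0 0 0 0 0 0 1;0 0 0 0 0 0 1"
}}

```text
time: 16.48
position: [0.4323, 0.247, 0.036]
ee_rot: [0.001, 0.622, 0.783, 0.002]
ft_force: [7.0, 6.0, -10.3]
opening: 0.013
gripper_force: 59.5
```

```bash
python3 - <<'E'
from h import *
st()
a=snapshot("scene")[185:265,220:320];b=snapshot("top")[240:320,210:310]
cv2.imwrite("pics/c6.png",np.hstack([cv2.resize(x,(400,320),interpolation=2) for x in(a,b)]))
E
```

```text
t 16.48 station mm [-83.3   4.7  36. ] yaw y-st -1.259 toolz [ 0.004  0.002 -1.   ] F [  7.    6.  -10.3] M [ 0.84 -0.97  0.03] open 0.013 gf 59.5 q6 0.29
```

View pics/c6.png

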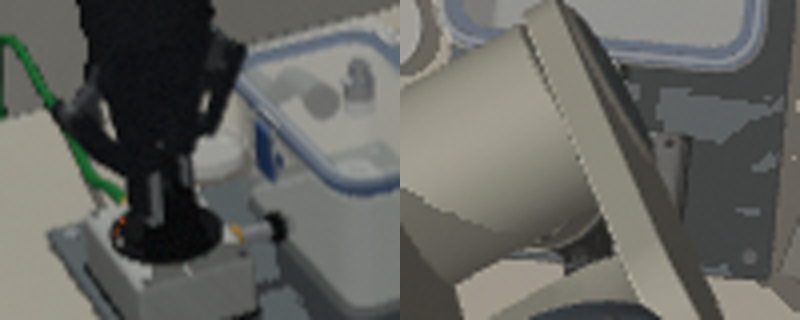

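The picture shows the fingers round the wing at (165, 190), now turned across the station, with the lid still shut. The tool has turned 1.26 rad, the grip is 60 N and the twist is near zero, which fits the third stop. Handing in.

```bash
python3 -c "
from rig import *
print(finish_job())"
```

```text
the job is handed in; nothing more can be done
None
```

I pushed the lid shut under its clip, turned the knob 1.26 rad clockwise to the third stop, and handed the job in at about 16.5 s with the fingers still gripping the knob at 60 N; the hand-in returned no verdict.

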